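# Close the food dehydrator

## Task

Close the food dehydrator: with a fingertip, push the rib on its lid round until the notch in the lid's rim is over the locating pin, which stands in line with the ridge on the dehydrator's side. Then press down on the hub in the middle of the lid until the lid is fully home, level on the dehydrator, and leave it. Do not pinch the rib or lift the lid, and leave the other things on the table where they are.

Things in the scene. Friction and masses are not known exactly. Their poses are not given: they have to be found in the camera images.
- dehydrator: Round white food dehydrator on a black foot, 212 mm across, fixed, level. Origin: centre of its underside on the table, z up, +x towards its pin. Flat top ledge 120 mm above the table. On its +x side a 16 mm wide upright ridge runs up the outside to 134 mm from the axis (24 mm beyond the lid's edge), ending 2 mm below the ledge: it shows where the pin is.
- pin (a point): Tip of the upright, round-topped locating pin, 10 mm across, on the dehydrator's ledge, 101 mm from the axis in line with the ridge; tip 129 mm above the table (9 mm above the ledge). The lid hides it until the notch comes over it; unless the notch is there, it stops the lid going down.
- seat (a point): Centre of the top ledge, 120 mm above the table, axes as the dehydrator's. The lid turns about a 40 mm wide air tube here, hidden in its hub.
- seal (a joint): How far the stiff rubber seal under the lid is pressed down: 0 at the start, when it carries the lid 10 mm above the ledge; 0.010 m when the lid is home on the ledge. It gives way at about 9 N including the lid's weight (so 4 to 8 N on the hub) and stays where it is pressed, with no spring back.
- lid: Loose grey lid, about 0.35 kg: round plate 220 mm across, 8 mm thick. Origin: centre of the plate's underside, z up, +x to its notch. Starts level, 130 mm above the table, at least 34 degrees off to either side. Turns freely both ways with light friction (a few N at the rib), stays where left, play 1.5 mm. Fits when its x points as the dehydrator's x, within about 3 degrees.
- notch (a point): Middle of the open notch in the lid's rim, 22 mm wide, from 89 to 110 mm from the axis; this point is 101 mm out along the lid's +x, level with the plate's upper face
- rib (a point): Middle of the top edge of the straight finger rib, opposite the notch: 12 mm thick, runs radially along the lid's -x from the hub (46 mm) to 92 mm from the axis; this point is 68 mm out. Its top is level with the hub's, 26 mm above the plate's upper face.
- hub_top (a point): Centre of the flat top of the round hub in the middle of the lid, 92 mm across, 34 mm above the plate's underside (164 mm above the table at the start, 154 mm when seated): press here
- rib_left: The half of the finger rib whose side face looks to the lid's +y (face 6 mm from the rib's middle plane); origin as the lid's
- rib_right: The half of the finger rib whose side face looks to the lid's -y (face 6 mm from the rib's middle plane); origin as the lid's
- spice_jar: bystander: spice jar, 44 mm across, 75 mm tall, standing close beside the dehydrator; leave alone. Origin: centre of its underside.
- small_tin: bystander: small tin, 54 mm across, 60 mm tall, standing close beside the dehydrator; leave alone. Origin: centre of its underside.
- cup: bystander: white mug, 76 mm across, 85 mm tall; leave alone. Origin: centre of its underside.
- syrup_bottle: bystander: amber bottle, 66 mm across, 190 mm tall; leave alone. Origin: centre of its underside.
- soup_can: bystander: can, 68 mm across, 100 mm tall; leave alone. Origin: centre of its underside.
- tea_box: bystander: cardboard box, 140 x 75 x 65 mm tall; leave alone. Origin: centre of its underside.
- spatula: bystander: kitchen spatula lying flat, along its own x; leave alone. Origin: its middle on the table.

How it is judged:
By the outcome, as a careful person would: the job done as asked, in the order asked, and still so for the second after the job is handed in, with the robot touching nothing.
It also fails if it takes over 51 s, if anything falls off the work surface, if the arm or the gripper's body presses on something with over 40 N, if the wrist force passes 120 N, or if a joint passes its speed limit or range.

## Robot

A 6-joint arm with a two-finger parallel gripper is mounted at the origin on the work surface. World frame = base frame: x ahead of the robot, y to its left, z up, the work surface at z = 0. Lengths are in m, angles in rad, forces in N, time in s.
With the tool pointing down it reaches from about 0.375 to 0.9 m from the base axis. Payload 3.1 kg.
Tool frame: the origin (TCP) lies at the very end of the fingers, on their centre line; the grasp point (between the pads) lies 19 mm behind it; z points along the fingers, y is the line along which they close (so a half turn about z gives the same grasp; the last joint's range is limited). The gripper opens to 87 mm and grips with 3 to 60 N. Pads are 19 mm wide; open, the fingers measure 117 mm over their backs; the gripper's body (75 mm by 190 mm) begins 51 mm behind the grasp point.
Start: joints at [1.105, 0.527, 1.433, -0, 1.181, -0.178], TCP at [0.177, 0.599, 0.223] pointing down, gripper open.
Joint ranges: [-3.08, 3.08], [-0.75, 2.2], [0.22, 2.44], [-1.43, 4.57], [0, 2.65], [-2.85, 2.85]. Speed limits (rad/s): [2.79, 2.79, 3.14, 3.14, 3.14, 3.14].

## Interface

Orientations are given as a unit quaternion [x, y, z, w].
In Python, from rig import status, viewer, robot gives the robot as it stands.
- The arm moves only by the tool arm_command, never from a script. Its arguments are lists of equal length, an entry for each row: "delta_rot": the turn, a rotation vector about the tool's x, y, z in degrees, a list of three; "delta_pos": the shift along the tool's x, y, z in m, a list of three; "gripper": the closure, from -1 (fully open) to 1 (shut). In form: {"delta_rot": [[rx, ry, rz], ...], "delta_pos": [[dx, dy, dz], ...], "gripper": [gripper, ...]}. A call has 1 to 12 rows; each row is the pose to reach, as a shift and turn from the pose commanded when the call began, along the tool's axes at that moment; what a row does not reach only later rows make up. A row lasts 1/12 s, in which the tool goes at most 41.7 mm and 7.16 degrees, less where a joint would pass 70% of its speed; a pose out of reach is approached as far as the arm can. A call with a gripper value outside its range is refused whole. The fingers move at their own pace and stop on an object; "grip_force" is the grip in N (left out, the last holds). Time passes only in rows, so rows that repeat a pose let the fingers close. It gives the time, the measured TCP pose, the force, the opening and the grip force at its end, in the units of the state.
- status.get_obs(): the state, without advancing time (a new reading comes with each control period).
- viewer.camera(name): name is "side" or "top" or "wrist"; returns a dict with "pixels" (384x512x3 uint8, blue, green, red), "fx", "fy", "cx", "cy" (pixels), "pose" (4x4, takes a point from camera to world coordinates); the wrist camera has in their place "mount" (4x4, takes a point from camera to tool coordinates, whose origin is the TCP and whose axes are the flange's). Camera axes: x right, y down, z forward; pixel columns grow to the right and rows downward; lengths in m; the calibration is good to about 2 mm. The wrist camera is an equidistant fisheye: a pixel r from the principal point sees the ray r / f radians off the axis. A picture is of the moment at which its call begins: read the wrist's pose just before it. There is no depth.
- robot.hand_in(): hands the job in; it is judged then, once.
The state is a dict: "time": time; "q": joint angles; "joint_velocities": joint speeds; "joint_torque": joint torques, N m; "position": TCP position; "tool_rot": TCP orientation; "ft_force": force on the tool from outside, world axes, zero at the start; "moment": the same for the moment, N m; "grip_width": finger opening in m; "grip_force": force on a finger pad.
Only numpy, scipy, OpenCV 4.12 (cv2) and the standard library are available. Lean on these libraries where they do the work, as an engineer would, in place of code of your own. Each camera call takes 0.05 s, during which the arm holds its last target. There are 200 camera calls.

## Working session

There is one attempt and no reset: what is moved stays moved. The work goes in short steps, Python scripts to look and compute and a tool call to move; the robot and the scene stay as the last step left them, time stands still between calls to the robot, and variables do not carry over. Pictures are saved under pics/ and viewed, at most 10 in all, crops included, and the job is handed in when it is done.

Besides the shell and the picture viewer there is one more tool, called after "Emit:" in YAML: its name, and indented under it one key for each argument. arm_command: Moves the arm, as the interface text tells. Its arguments: {"type":"object","properties":{"delta_rot":{"type":"array","items":{"type":"array","items":{"type":"number"}}},"delta_pos":{"type":"array","items":{"type":"array","items":{"type":"number"}}},"gripper":{"type":"array","items":{"type":"number"}},"grip_force":{"type":"number"}},"required":["delta_rot","delta_pos","gripper"]}

```bash
ls; mkdir -p pics; python3 - <<'E'
from rig import status, viewer
import cv2, numpy as np, pickle
o=status.get_obs(); print(o)
d={}
for n in ("side","top"):
    c=viewer.camera(n); d[n]=c; cv2.imwrite(f"pics/{n}0.png",c["pixels"]); print(n,c["fx"],c["cx"],c["cy"],np.round(c["pose"],3).tolist())
pickle.dump(d,open("c0.pkl","wb"))
E
```

```text
pics
{'time': 0.0, 'q': array([ 1.10549876e+00,  5.28475686e-01,  1.43387530e+00, -5.79879788e-05,
        1.18137140e+00, -1.78491731e-01]), 'joint_velocities': array([ 7.67814326e-04,  1.55830072e-04, -8.52911561e-04, -4.43034222e-04,
        1.85687200e-03,  4.99719176e-05]), 'joint_torque': array([ 2.44456078e-04, -4.40045571e+01, -1.76590705e+01,  6.32399297e-02,
        5.83546737e-02, -1.67130252e-04]), 'position': array([0.17646307, 0.59882615, 0.22157436]), 'tool_rot': array([ 1.42900918e-01,  9.89736426e-01, -1.01865340e-03, -3.11451172e-04]), 'ft_force': array([ 0.18952699,  0.14171253, -0.22647593]), 'moment': array([-0.06926313, -0.03055026, -0.05368443]), 'grip_force': 0.0, 'grip_width': 0.08689459013410364}
side 499.280900080483 255.4743867000675 191.42642466637807 [[0.962, -0.184, 0.199, 0.249], [-0.271, -0.67, 0.691, -0.976], [0.006, -0.72, -0.694, 1.141], [0.0, 0.0, 0.0, 1.0]]
top 353.168865056862 258.2396051457142 194.99044858567524 [[-0.012, -0.997, 0.078, 0.461], [-1.0, 0.013, 0.01, -0.008], [-0.011, -0.078, -0.997, 1.144], [0.0, 0.0, 0.0, 1.0]]
```

View pics/top0.png

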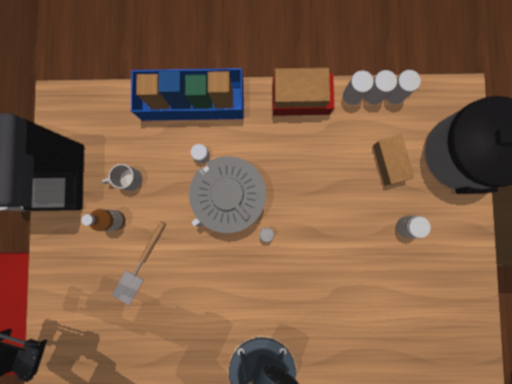

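View pics/side0.png

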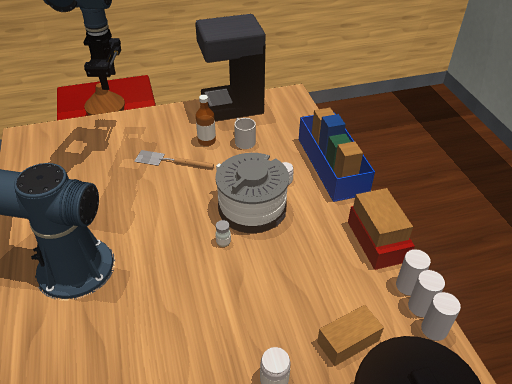

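The top view shows the lid at about (228,195), something notch-like near (205,168), and a ridge candidate near (196,222). I'll zoom in on both.

```bash
python3 - <<'E'
import cv2,pickle
import numpy as np
d=pickle.load(open("c0.pkl","rb"))
a=d["top"]["pixels"][140:260,170:290]; b=d["side"]["pixels"][140:260,200:310]
a=cv2.resize(a,None,fx=5,fy=5,interpolation=cv2.INTER_CUBIC)[:600]
cv2.imwrite("pics/tz.png",a)
cv2.imwrite("pics/sz.png",cv2.resize(b,None,fx=5,fy=5,interpolation=cv2.INTER_CUBIC))
E
```

```text
(no output)
```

View pics/tz.png

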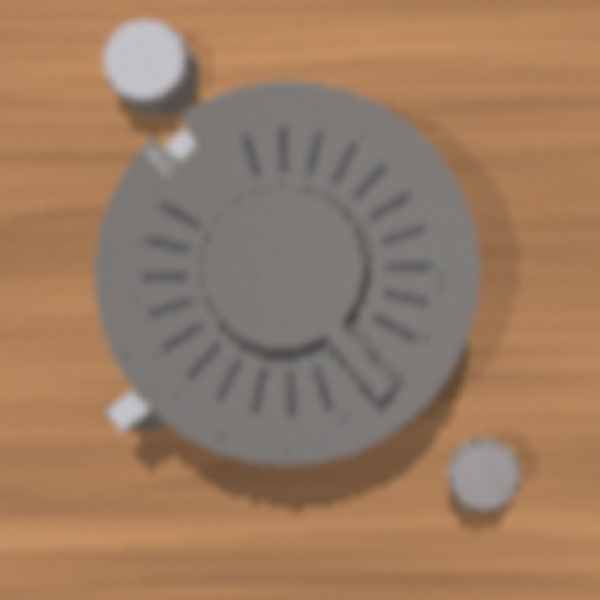

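View pics/sz.png

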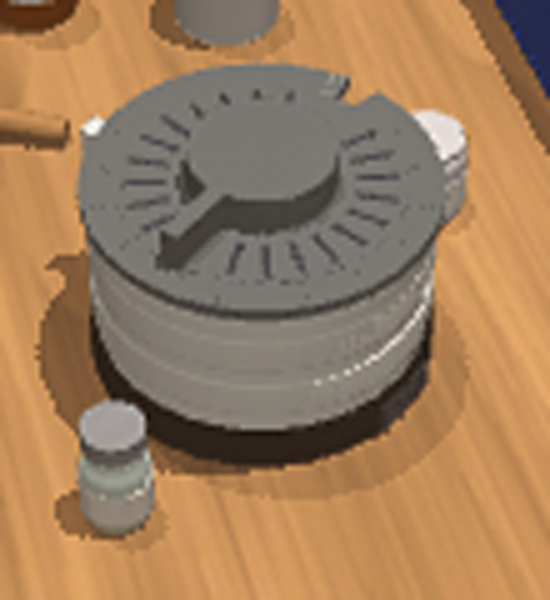

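The zooms show the lid centre at about zoom (288,272) and the notch at (172,148), upper left. The rib runs to (385,395), lower right. The white ridge is at (130,410), lower left, so the lid needs roughly +87° CCW. Next I'll compute this precisely.

```bash
cat > h.py <<'E'
import numpy as np, cv2
def cast(c,px,z):
    px=np.atleast_2d(np.asarray(px,float)); P=np.asarray(c["pose"])
    r=np.c_[(px[:,0]-c["cx"])/c["fx"],(px[:,1]-c["cy"])/c["fy"],np.ones(len(px))]@P[:3,:3].T
    return P[:3,3]+r*((z-P[2,3])/r[:,2])[:,None]
def circ(p):
    s=np.linalg.lstsq(np.c_[2*p[:,:2],np.ones(len(p))],(p[:,:2]**2).sum(1),rcond=None)[0]
    return s[:2],np.sqrt(s[2]+s[0]**2+s[1]**2)
E
python3 - <<'E'
import pickle; from h import *
d=pickle.load(open("c0.pkl","rb")); c=d["top"]; im=c["pixels"]
hsv=cv2.cvtColor(im,cv2.COLOR_BGR2HSV)
m=((hsv[...,1]<45)&(hsv[...,2]>60)&(hsv[...,2]<150)).astype(np.uint8)
m[:140]=0;m[262:]=0;m[:,:170]=0;m[:,290:]=0
n,l,s,ce=cv2.connectedComponentsWithStats(m); k=1+np.argmax(s[1:,4])
ct=max(cv2.findContours((l==k).astype(np.uint8),0,1)[0],key=len)[:,0]
w=cast(c,ct,0.138)
for _ in range(5):
    ctr,R=circ(w); w=w[abs(np.hypot(*(w[:,:2]-ctr).T)-R)<0.003]
print("lid",ctr,R,len(w))
wm=((hsv[...,1]<60)&(hsv[...,2]>165)).astype(np.uint8); wm[:140]=0;wm[262:]=0;wm[:,:170]=0;wm[:,290:]=0
n,l,s,ce=cv2.connectedComponentsWithStats(wm)
for i in range(1,n):
    if s[i,4]>4:
        p=cast(c,ce[i],0.118)[0,:2]-ctr; print(s[i],ce[i],p,np.hypot(*p),np.degrees(np.arctan2(p[1],p[0])))
z=lambda X,Y:(X/5+169.6,Y/5+139.6)
for nm,q,h in(("notch",z(172,148),.138),("ribend",z(385,395),.164),("ribmid",z(362,358),.164),("ridge",z(130,410),.118)):
    p=cast(c,q,h)[0,:2]-ctr; print(nm,p,np.hypot(*p),np.degrees(np.arctan2(p[1],p[0])))
for nm,q,h in(("jar?",z(482,470),.075),("tin?",z(145,58),.06)):print(nm,cast(c,q,h)[0])
# side view: ridge / notch
c=d["side"]; zs=lambda X,Y:(X/5+199.6,Y/5+139.6)
for nm,q,h in(("hub",zs(263,152),.164),("ribtop end",zs(165,240),.164),("notch",zs(350,92),.138),("ridge",zs(93,126),.118)):
    p=cast(c,q,h)[0,:2]-ctr; print("side",nm,p,np.hypot(*p),np.degrees(np.arctan2(p[1],p[0])))
E
```

```text
lid [0.54350062 0.09149141] 0.10757548257267155 202
[191 144  16  15 194] [198.08247423 151.12371134] [0.13001056 0.0868795 ] 0.15636749043684262 33.75280913573326
[203 166   6   5  22] [205.45454545 168.13636364] [0.07906926 0.0651091 ] 0.10242628219681314 39.469540502650254
[191 218   8   8  35] [194.65714286 221.65714286] [-0.07735261  0.09654549] 0.12371118325510705 128.70183768759375
notch [0.07287957 0.06610373] 0.09839275518091294 42.20887577915591
ribend [-0.07087697 -0.0564329 ] 0.09059921632937216 -141.47287072116026
ribmid [-0.05022457 -0.04384987] 0.06667322004348361 -138.8765637570582
ridge [-0.07721995  0.09380262] 0.12149836472034452 129.46180810966587
jar? [ 0.42794217 -0.01906994  0.075     ]
tin? [0.68527669 0.18727024 0.06      ]
side hub [ 0.00097017 -0.00405393] 0.004168400454305115 -76.54133746200637
side ribtop end [-0.07279216 -0.06189289] 0.09554803912358888 -139.62652702323183
side notch [0.07602036 0.06409487] 0.09943464203512223 40.135164308823725
side ridge [-0.08089989  0.09767367] 0.1268264088524026 129.63383504586375
```

Lid centre is (0.5435, 0.0915), lid yaw about 41°, target about 129.4°. I'll push the rib's +y face counter-clockwise with the closed fingertips, going near side from azimuth 195° to 293°. First I'll move above the start point.

Emit:
arm_command:
  delta_rot:
    - [0, 0, 0]
    - [0, 0, 0]
    - [0, 0, 149]
    - [0, 0, 149]
    - [0, 0, 149]
    - [0, 0, 149]
    - [0, 0, 149]
    - [0, 0, 149]
    - [0, 0, 149]
    - [0, 0, 149]
    - [0, 0, 149]
    - [0, 0, 149]
  delta_pos:
    - [0, 0, -0.04]
    - [0, 0, -0.07]
    - [-0.431, -0.422, -0.07]
    - [-0.431, -0.422, -0.07]
    - [-0.431, -0.422, -0.07]
    - [-0.431, -0.422, -0.07]
    - [-0.431, -0.422, -0.07]
    - [-0.431, -0.422, -0.07]
    - [-0.431, -0.422, -0.07]
    - [-0.431, -0.422, -0.07]
    - [-0.431, -0.422, -0.07]
    - [-0.431, -0.422, -0.07]
  gripper: [1, 1, 1, 1, 1, 1, 1, 1, 1, 1, 1, 1]
  grip_force: 5

```text
time: 1.1
position: [0.3801, 0.2337, 0.2924]
tool_rot: [0.697, 0.717, -0.0, -0.0]
ft_force: [1.3, 0.8, 0.2]
grip_width: 0.0149
grip_force: 0.0
```

```bash
cat > g.py <<'E'
# tool-frame deltas to world target: x y z yaw(deg of tool x)
import sys, numpy as np
from rig import status
from scipy.spatial.transform import Rotation as Ro
o=status.get_obs(); R=Ro.from_quat(o["tool_rot"]); p=o["position"]
X=R.as_matrix()[:,0]; psi=np.degrees(np.arctan2(X[1],X[0]))
print("t %.2f p %s psi %.1f F %s w %.4f q %s"%(o["time"],p.round(4),psi,o["ft_force"].round(1),o["grip_width"],o["q"].round(2)))
def Rt(yaw): c,s=np.cos(np.radians(yaw)),np.sin(np.radians(yaw)); return Ro.from_matrix(np.array([[c,s,0],[s,-c,0],[0,0,-1]]))
def delta(x,y,z,yaw):
    return R.inv().apply(np.array([x,y,z])-p).round(4).tolist(),(R.inv()*Rt(yaw)).as_rotvec(degrees=True).round(1).tolist()
if __name__=="__main__" and len(sys.argv)>4: print(*delta(*map(float,sys.argv[1:5])))
E
python3 g.py 0.471 0.072 0.27 15
```

```text
t 1.10 p [0.3801 0.2337 0.2924] psi 91.6 F [1.3 0.8 0.2] w 0.0149 q [0.3  0.19 1.77 0.   1.18 0.27]
[-0.1642, 0.0864, 0.0224] [-0.0, 0.0, 76.6]
```

Emit:
arm_command:
  delta_rot:
    - [0, 0, 76.6]
    - [0, 0, 76.6]
    - [0, 0, 76.6]
    - [0, 0, 76.6]
    - [0, 0, 76.6]
    - [0, 0, 76.6]
    - [0, 0, 76.6]
    - [0, 0, 76.6]
    - [0, 0, 76.6]
    - [0, 0, 76.6]
    - [0, 0, 76.6]
    - [0, 0, 76.6]
  delta_pos:
    - [-0.164, 0.086, 0.022]
    - [-0.164, 0.086, 0.022]
    - [-0.164, 0.086, 0.022]
    - [-0.164, 0.086, 0.022]
    - [-0.164, 0.086, 0.022]
    - [-0.164, 0.086, 0.022]
    - [-0.164, 0.086, 0.022]
    - [-0.164, 0.086, 0.022]
    - [-0.164, 0.086, 0.022]
    - [-0.164, 0.086, 0.022]
    - [-0.164, 0.086, 0.022]
    - [-0.164, 0.086, 0.022]
  gripper: [1, 1, 1, 1, 1, 1, 1, 1, 1, 1, 1, 1]

```text
time: 2.1
position: [0.471, 0.0746, 0.2702]
tool_rot: [0.991, 0.133, -0.0, -0.0]
ft_force: [-0.3, 0.0, 0.5]
grip_width: 0.0007
grip_force: 0.0
```

```bash
python3 - <<'E'
from g import *
from rig import viewer
import cv2,pickle
c=viewer.camera("wrist"); print({k:v for k,v in c.items() if k!="pixels"})
cv2.imwrite("pics/w1.png",c["pixels"]); pickle.dump((o,c),open("w1.pkl","wb"))
E
```

```text
t 2.10 p [0.471  0.0746 0.2702] psi 15.3 F [-0.3  0.   0.5] w 0.0007 q [-0.08  0.27  1.73  0.    1.15  1.23]
{'fx': 297.3186396354542, 'fy': 297.3186396354542, 'cx': 254.749791180425, 'cy': 188.7255316696698, 'mount': array([[-1.98887208e-03, -9.68823595e-01, -2.47743590e-01,
         6.67170934e-02],
       [ 9.99997911e-01, -2.04364253e-03, -3.60809382e-05,
         1.14312796e-03],
       [-4.71343275e-04, -2.47743145e-01,  9.68825636e-01,
        -1.61862305e-01],
       [ 0.00000000e+00,  0.00000000e+00,  0.00000000e+00,
         1.00000000e+00]])}
```

View pics/w1.png

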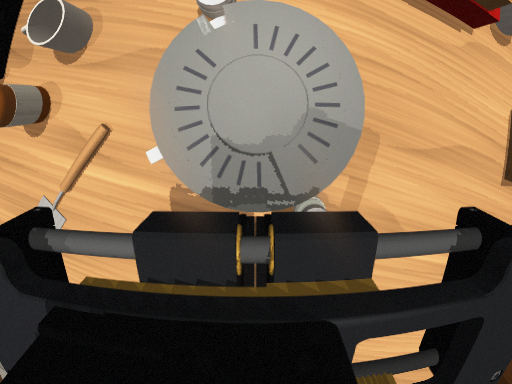

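The wrist view shows the whole lid: circle centre about (258,105), notch at about (206,26), ridge at (154,155), rib toward (285,185), jar at (312,203). I'll refine the positions from it.

```bash
cat >> h.py <<'E'
from scipy.spatial.transform import Rotation as Ro
def wcast(o,c,px,z):
    px=np.atleast_2d(np.asarray(px,float)); d=(px-[c["cx"],c["cy"]]); r=np.hypot(*d.T); t=r/c["fx"]
    v=np.c_[d/np.maximum(r,1e-9)[:,None]*np.sin(t)[:,None],np.cos(t)]
    M=np.asarray(c["mount"]); R=Ro.from_quat(o["tool_rot"])
    v=R.apply(v@M[:3,:3].T); p=o["position"]+R.apply(M[:3,3])
    return p+v*((z-p[2])/v[:,2])[:,None]
E
python3 - <<'E'
import pickle; from h import *
o,c=pickle.load(open("w1.pkl","rb")); im=c["pixels"]
hsv=cv2.cvtColor(im,cv2.COLOR_BGR2HSV)
m=((hsv[...,1]<40)&(hsv[...,2]>55)&(hsv[...,2]<190)).astype(np.uint8); m[205:]=0
m=cv2.morphologyEx(m,cv2.MORPH_OPEN,np.ones((5,5)))
n,l,s,ce=cv2.connectedComponentsWithStats(m); k=l[105,258]; 
ct=max(cv2.findContours((l==k).astype(np.uint8),0,1)[0],key=len)[:,0]; ct=ct[(ct[:,1]<170)&(ct[:,1]>2)]
w=wcast(o,c,ct,0.138)
for _ in range(6):
    ctr,R=circ(w); w=w[abs(np.hypot(*(w[:,:2]-ctr).T)-R)<0.002]
print("lid",ctr,R,len(w))
wm=((hsv[...,1]<60)&(hsv[...,2]>200)).astype(np.uint8); wm[205:]=0; wm[:,:130]=0; wm[:,380:]=0
n,l,s,ce=cv2.connectedComponentsWithStats(wm)
for i in range(1,n):
    if s[i,4]>8:
        for h in(.118,.138):
            p=wcast(o,c,ce[i],h)[0,:2]-ctr; print(s[i],ce[i].round(1),h,p,np.hypot(*p),np.degrees(np.arctan2(p[1],p[0])))
a=cv2.resize(im[0:60,180:260],None,fx=5,fy=5); b=cv2.resize(im[130:215,130:210],None,fx=5,fy=5);e=cv2.resize(im[130:215,220:340],None,fx=5,fy=5,interpolation=cv2.INTER_CUBIC)
e=cv2.normalize(e,None,0,255,cv2.NORM_MINMAX)
cv2.imwrite("pics/rib1.png",e)
E
```

```text
lid [0.54721599 0.0883169 ] 0.10564200512451907 197
[199   0  26   5  94] [211.2   1.6] 0.118 [0.09835553 0.08074675] 0.12725504979696717 39.38490257813055
[199   0  26   5  94] [211.2   1.6] 0.138 [0.09136725 0.07577988] 0.11870368831280165 39.672267510189506
[210  16  16  13 132] [217.8  21.9] 0.118 [0.07643478 0.06695794] 0.10161516570319086 41.21881334395971
[210  16  16  13 132] [217.8  21.9] 0.138 [0.07084278 0.06286937] 0.09471671611146093 41.58742698639293
[146 146  17  18 186] [153.8 154.7] 0.118 [-0.08079545  0.09949228] 0.12816636955210298 129.07927575213444
[146 146  17  18 186] [153.8 154.7] 0.138 [-0.07637249  0.09333139] 0.12059645829457515 129.29324449516446
```

View pics/rib1.png

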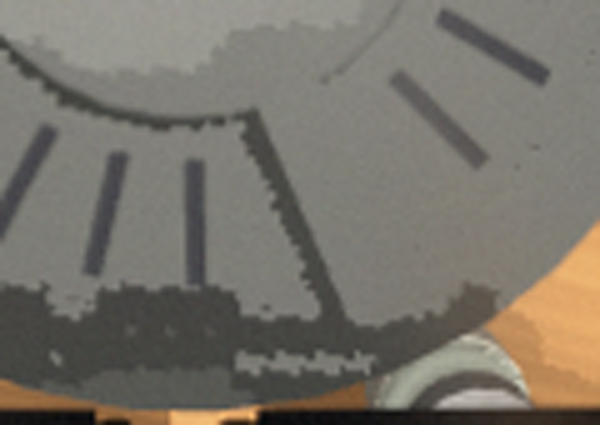

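The rib's +y face is the dark line from full-frame (270,153) to (287,194), about yaw 41.5° for the lid. The ridge is at 129.2°. The merged centre is (0.5455, 0.090). Next I'll descend beside the rib.

```bash
python3 g.py 0.474 0.0708 0.146 15
```

```text
t 2.15 p [0.4711 0.0747 0.2703] psi 15.5 F [-0.9 -0.3  0.6] w 0.0002 q [-0.08  0.27  1.73 -0.    1.15  1.22]
[0.0019, 0.0045, 0.1242] [-0.0, 0.0, 0.5]
```

Emit:
arm_command:
  delta_rot:
    - [0, 0, 0.5]
    - [0, 0, 0.5]
    - [0, 0, 0.5]
    - [0, 0, 0.5]
    - [0, 0, 0.5]
    - [0, 0, 0.5]
    - [0, 0, 0.5]
  delta_pos:
    - [0.002, 0.0045, 0.035]
    - [0.002, 0.0045, 0.07]
    - [0.002, 0.0045, 0.095]
    - [0.002, 0.0045, 0.11]
    - [0.002, 0.0045, 0.12]
    - [0.002, 0.0045, 0.124]
    - [0.002, 0.0045, 0.124]
  gripper: [1, 1, 1, 1, 1, 1, 1]

```text
time: 2.73
position: [0.4738, 0.0709, 0.1456]
tool_rot: [0.992, 0.13, -0.001, -0.0]
ft_force: [0.4, 0.0, 1.4]
grip_width: 0.0005
grip_force: 0.0
```

Emit:
arm_command:
  delta_rot:
    - [0, 0, -3]
    - [0, 0, -6]
    - [0, 0, -9]
    - [0, 0, -12]
    - [0, 0, -15]
    - [0, 0, -18]
    - [0, 0, -21]
    - [0, 0, -24]
    - [0, 0, -24]
  delta_pos:
    - [0.0001, 0.0039, 0]
    - [0.0004, 0.0077, 0]
    - [0.0009, 0.0116, 0]
    - [0.0016, 0.0154, 0]
    - [0.0025, 0.0192, 0]
    - [0.0036, 0.0229, 0]
    - [0.0049, 0.0265, 0]
    - [0.0064, 0.0301, 0]
    - [0.0064, 0.0301, 0]
  gripper: [1, 1, 1, 1, 1, 1, 1, 1, 1]

```text
time: 3.48
position: [0.4889, 0.0438, 0.1475]
tool_rot: [0.943, 0.333, 0.001, -0.0]
ft_force: [-0.1, 1.7, 0.9]
grip_width: 0.0006
grip_force: 0.7
```

```bash
python3 - <<'E'
from g import *
from rig import viewer
import cv2,pickle
c=viewer.camera("wrist"); t=viewer.camera("top")
cv2.imwrite("pics/w2.png",c["pixels"]); pickle.dump((o,c,t),open("w2.pkl","wb"))
E
```

```text
t 3.48 p [0.4889 0.0438 0.1475] psi 38.9 F [-0.1  1.7  0.9] w 0.0006 q [-0.14  0.46  1.84  0.    0.84  0.75]
```

View pics/w2.png

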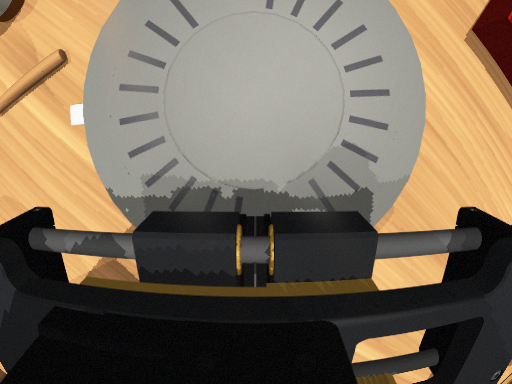

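The wrist view shows the hub centred on the fingers at x≈253, with contact just starting (1.7 N). I'll continue along the arc.

Emit:
arm_command:
  delta_rot:
    - [0, 0, -3]
    - [0, 0, -6]
    - [0, 0, -9]
    - [0, 0, -12]
    - [0, 0, -15]
    - [0, 0, -18]
    - [0, 0, -21]
    - [0, 0, -24]
    - [0, 0, -27]
    - [0, 0, -30]
    - [0, 0, -33]
    - [0, 0, -36]
  delta_pos:
    - [0.0001, 0.0039, 0]
    - [0.0004, 0.0077, 0]
    - [0.0009, 0.0116, 0]
    - [0.0016, 0.0154, 0]
    - [0.0025, 0.0192, 0]
    - [0.0036, 0.0229, 0]
    - [0.0049, 0.0265, 0]
    - [0.0064, 0.0301, 0]
    - [0.0081, 0.0336, 0]
    - [0.0099, 0.037, 0]
    - [0.0119, 0.0403, 0]
    - [0.0141, 0.0435, 0]
  gripper: [1, 1, 1, 1, 1, 1, 1, 1, 1, 1, 1, 1]

```text
time: 4.58
position: [0.524, 0.0195, 0.1466]
tool_rot: [0.793, 0.609, -0.002, -0.002]
ft_force: [-5.1, 3.2, 3.3]
grip_width: 0.0006
grip_force: 2.4
```

Emit:
arm_command:
  delta_rot:
    - [0, 0, -3]
    - [0, 0, -6]
    - [0, 0, -9]
    - [0, 0, -12]
    - [0, 0, -15]
    - [0, 0, -18]
    - [0, 0, -21]
    - [0, 0, -24]
    - [0, 0, -27]
    - [0, 0, -27]
    - [0, 0, -27]
  delta_pos:
    - [0.0001, 0.0039, 0]
    - [0.0004, 0.0077, 0]
    - [0.0009, 0.0116, 0]
    - [0.0016, 0.0154, 0]
    - [0.0025, 0.0192, 0]
    - [0.0036, 0.0229, 0]
    - [0.0049, 0.0265, 0]
    - [0.0064, 0.0301, 0]
    - [0.0081, 0.0336, 0]
    - [0.0081, 0.0336, 0]
    - [0.0081, 0.0336, 0]
  gripper: [1, 1, 1, 1, 1, 1, 1, 1, 1, 1, 1]

```text
time: 5.5
position: [0.5599, 0.0176, 0.1466]
tool_rot: [0.631, 0.776, -0.001, -0.001]
ft_force: [-4.6, 0.3, 0.9]
grip_width: 0.0007
grip_force: 1.5
```

```bash
python3 - <<'E'
from g import *
from rig import viewer
import cv2,pickle
a=p[:2]-[.5455,.09]; print(np.hypot(*a),np.degrees(np.arctan2(a[1],a[0]))%360)
t=viewer.camera("top");s=viewer.camera("side")
A=cv2.resize(t["pixels"][140:260,170:290],(520,520),interpolation=cv2.INTER_CUBIC)
cv2.imwrite("pics/t3.png",A); pickle.dump((o,t,s),open("w3.pkl","wb"))
E
```

```text
t 5.50 p [0.5599 0.0176 0.1466] psi 101.8 F [-4.6  0.3  0.9] w 0.0007 q [-0.17  0.54  1.67 -0.    0.93 -0.37]
0.07379219582067317 281.2557854367724
```

View pics/t3.png

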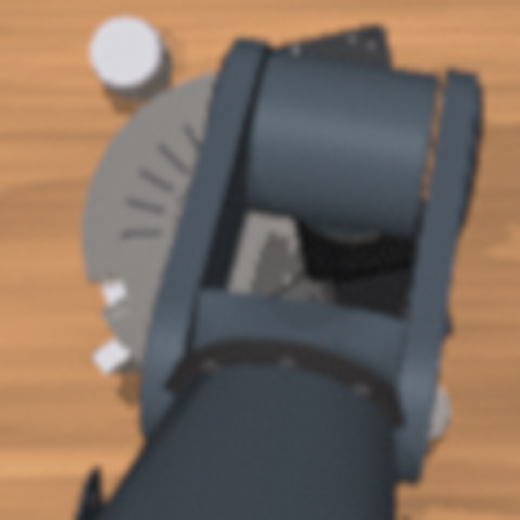

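The top view shows the notch at crop (108,298) and the ridge at (112,357), so there's still a little to go. I'll compute how much.

```bash
python3 - <<'E'
import pickle; from h import *
o,t,s=pickle.load(open("w3.pkl","rb")); C=np.array([.5435,.0915])
hsv=cv2.cvtColor(t["pixels"],cv2.COLOR_BGR2HSV)
def rep(n,q,h,z=4.3333):
    p=cast(t,np.array(q)/z-.4+[170,140],h)[0,:2]-C; print(n,np.hypot(*p),np.degrees(np.arctan2(p[1],p[0])))
rep("white in notch",(115,293),.138);rep("white in notch ledge",(115,293),.12);rep("notch mid",(106,298),.138);rep("notch edge hi",(92,280),.138);rep("notch edge lo",(108,318),.138);rep("ridge",(112,357),.118)
# rim profile: sample grayscale along circle r=.105
for r in (.096,.100,.104):
    a=np.radians(np.arange(98,136,1.)); W=np.c_[C[0]+r*np.cos(a),C[1]+r*np.sin(a),0*a+.138]
    P=np.linalg.inv(t["pose"]); q=W@P[:3,:3].T+P[:3,3]; u=q[:,:2]/q[:,2:]*t["fx"]+[t["cx"],t["cy"]]
    g=cv2.remap(cv2.cvtColor(t["pixels"],6),u[:,0].astype(np.float32),u[:,1].astype(np.float32),1).ravel(); print(r,g.tolist())
E
```

```text
white in notch 0.09575127952858993 112.32634357249397
white in notch ledge 0.09856352703020246 111.13741265370821
notch mid 0.10246952301324094 112.732407330218
notch edge hi 0.10739978168023097 104.89410118412806
notch edge lo 0.1070736566592324 119.53536827683324
ridge 0.12254170317657546 129.7327355181796
0.096 [136, 136, 136, 136, 135, 134, 132, 134, 142, 153, 170, 186, 202, 210, 216, 210, 200, 179, 159, 147, 142, 144, 146, 145, 142, 138, 137, 136, 136, 136, 136, 136, 136, 135, 133, 128, 123, 115]
0.1 [136, 136, 136, 136, 135, 135, 135, 137, 144, 158, 174, 189, 198, 207, 209, 209, 201, 185, 166, 153, 145, 146, 148, 145, 141, 138, 136, 136, 136, 135, 135, 135, 136, 136, 136, 134, 132, 125]
0.104 [135, 135, 136, 136, 135, 134, 133, 132, 139, 148, 160, 167, 173, 175, 177, 176, 172, 163, 154, 142, 141, 142, 144, 143, 139, 137, 135, 135, 135, 135, 135, 134, 135, 136, 136, 136, 135, 132]
```

Emit:
arm_command:
  delta_rot:
    - [0, 0, -3]
    - [0, 0, -6]
    - [0, 0, -9]
    - [0, 0, -11]
    - [0, 0, -13]
    - [0, 0, -13]
    - [0, 0, -13]
  delta_pos:
    - [0.0001, 0.0039, 0]
    - [0.0004, 0.0077, 0]
    - [0.0009, 0.0116, 0]
    - [0.0014, 0.0141, 0]
    - [0.0019, 0.0166, 0]
    - [0.0019, 0.0166, 0]
    - [0.0019, 0.0166, 0]
  gripper: [1, 1, 1, 1, 1, 1, 1]

```text
time: 6.18
position: [0.5765, 0.0226, 0.1465]
tool_rot: [0.539, 0.842, -0.0, -0.0]
ft_force: [-3.9, -0.0, 1.0]
grip_width: 0.0004
grip_force: 1.6
```

```bash
cat > prof.py <<'E'
from g import *
from h import *
from rig import viewer
import pickle
a=p[:2]-[.5455,.09]; print(np.hypot(*a),np.degrees(np.arctan2(a[1],a[0]))%360)
t=viewer.camera("top"); s=viewer.camera("side"); pickle.dump((o,t,s),open("w4.pkl","wb"))
C=np.array([.5435,.0915])
for r,h in ((.092,.138),(.096,.138),(.100,.138),(.104,.138),(.121,.118),(.128,.118)):
    a=np.radians(np.arange(108,146,1.)); W=np.c_[C[0]+r*np.cos(a),C[1]+r*np.sin(a),0*a+h]
    P=np.linalg.inv(t["pose"]); q=W@P[:3,:3].T+P[:3,3]; u=q[:,:2]/q[:,2:]*t["fx"]+[t["cx"],t["cy"]]
    print(r,cv2.remap(cv2.cvtColor(t["pixels"],6),u[:,0].astype(np.float32),u[:,1].astype(np.float32),1).ravel().tolist())
cv2.imwrite(sys.argv[1],np.hstack([cv2.resize(t["pixels"][195:235,180:220],(380,380),interpolation=cv2.INTER_CUBIC),cv2.resize(s["pixels"][145:195,200:250],(380,380),interpolation=cv2.INTER_CUBIC)]))
E
python3 prof.py pics/p4.png
```

```text
t 6.18 p [0.5765 0.0226 0.1465] psi 114.8 F [-3.9 -0.   1. ] w 0.0004 q [-0.15  0.56  1.63 -0.    0.95 -0.59]
0.07416354437658364 294.67385473070163
0.092 [138, 137, 138, 138, 139, 141, 142, 142, 139, 135, 131, 130, 142, 152, 164, 168, 160, 148, 131, 121, 109, 101, 100, 99, 97, 97, 97, 95, 94, 92, 85, 76, 63, 52, 47, 46, 46, 46]
0.096 [139, 139, 139, 138, 138, 138, 138, 136, 133, 130, 131, 141, 160, 183, 199, 211, 211, 204, 194, 171, 143, 117, 106, 98, 94, 94, 93, 93, 92, 90, 86, 78, 68, 59, 54, 52, 52, 51]
0.1 [139, 138, 138, 137, 137, 137, 137, 136, 135, 132, 130, 141, 159, 178, 197, 205, 213, 210, 209, 197, 176, 149, 124, 107, 97, 93, 91, 91, 90, 88, 86, 82, 78, 76, 74, 74, 72, 69]
0.104 [137, 137, 137, 137, 137, 137, 137, 136, 135, 132, 131, 136, 147, 156, 163, 165, 162, 172, 184, 194, 186, 168, 145, 127, 113, 103, 92, 89, 88, 88, 87, 86, 85, 84, 84, 83, 82, 77]
0.121 [158, 158, 157, 156, 157, 158, 160, 162, 163, 162, 160, 159, 157, 156, 156, 159, 169, 184, 202, 215, 218, 219, 219, 211, 192, 156, 117, 99, 91, 89, 84, 81, 78, 77, 76, 74, 68, 61]
0.128 [158, 157, 157, 157, 159, 162, 163, 162, 162, 161, 159, 158, 158, 159, 158, 157, 161, 176, 199, 212, 219, 218, 217, 209, 185, 152, 136, 133, 131, 121, 109, 98, 90, 81, 74, 68, 64, 57]
```

View pics/p4.png

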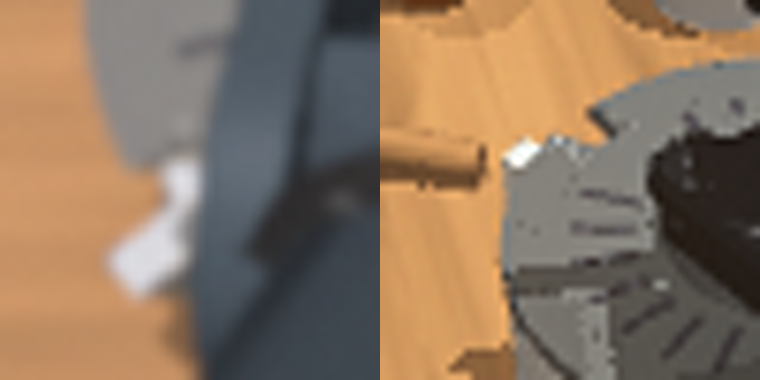

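The notch's near edge is at about 119.5°, so the notch centre is at about 126°. The ridge centre is at 129°, leaving about 3°. I'll nudge it, back off and rise, then move over the hub to look with the wrist camera.

Emit:
arm_command:
  delta_rot:
    - [0, 0, -1.5]
    - [0, 0, -2.7]
    - [0, 0, -2.7]
    - [0, 0, -2.7]
    - [0, 0, 0]
    - [0, 0, 5]
    - [0, 0, 5]
    - [0, 0, 5]
    - [0, 0, 5]
    - [0, 0, 5]
    - [0, 0, 5]
    - [0, 0, 5]
  delta_pos:
    - [0.0001, 0.0018, 0]
    - [0.0001, 0.0035, 0]
    - [0.0001, 0.0035, 0]
    - [0.0001, 0.0035, 0]
    - [0, -0.004, 0]
    - [0, -0.012, 0]
    - [0, -0.012, -0.03]
    - [0, -0.012, -0.07]
    - [0.03, -0.006, -0.1]
    - [0.06, -0.002, -0.1]
    - [0.074, 0, -0.1]
    - [0.074, 0, -0.1]
  gripper: [1, 1, 1, 1, 1, 1, 1, 1, 1, 1, 1, 1]

```text
time: 7.28
position: [0.5462, 0.0924, 0.2472]
tool_rot: [0.573, 0.819, 0.001, 0.001]
ft_force: [-0.1, -0.7, -0.7]
grip_width: 0.0004
grip_force: 0.0
```

Emit:
arm_command:
  delta_rot:
    - [0, 0, 0]
    - [0, 0, 0]
  delta_pos:
    - [0, 0, 0]
    - [0, 0, 0]
  gripper: [1, 1]

```text
time: 7.45
position: [0.5465, 0.0892, 0.2457]
tool_rot: [0.575, 0.818, -0.0, 0.0]
ft_force: [-1.1, -0.2, 0.1]
grip_width: 0.0003
grip_force: 0.0
```

```bash
python3 - <<'E'
from g import *
from rig import viewer
import cv2,pickle
c=viewer.camera("wrist"); t=viewer.camera("top")
cv2.imwrite("pics/w5.png",c["pixels"]); pickle.dump((o,c,t),open("w5.pkl","wb"))
E
```

```text
t 7.45 p [0.5465 0.0892 0.2457] psi 109.8 F [-1.1 -0.2  0.1] w 0.0003 q [-0.04  0.4   1.59 -0.    1.15 -0.39]
```

View pics/w5.png

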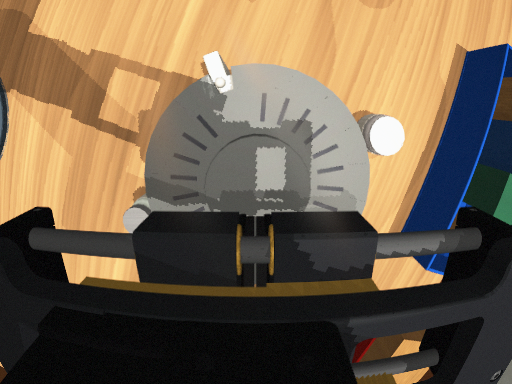

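The view shows the round pin at about (220,82) inside the open notch, with the ridge in line at (213,62). I'll measure the notch edges numerically.

```bash
cat > m5.py <<'E'
import pickle; from h import *
o,c,t=pickle.load(open("w5.pkl","rb")); im=c["pixels"]
hsv=cv2.cvtColor(im,cv2.COLOR_BGR2HSV)
m=((hsv[...,1]<40)&(hsv[...,2]>55)&(hsv[...,2]<190)).astype(np.uint8); m[205:]=0
m=cv2.morphologyEx(m,cv2.MORPH_OPEN,np.ones((3,3)))
n,l,s,ce=cv2.connectedComponentsWithStats(m); k=l[150,225]
ct=max(cv2.findContours((l==k).astype(np.uint8),0,1)[0],key=len)[:,0]; ct=ct[ct[:,1]<195]
w=wcast(o,c,ct,0.138)
for _ in range(8):
    C,R=circ(w); w=w[abs(np.hypot(*(w[:,:2]-C).T)-R)<0.0025]
print("lid",C,R,len(w))
# polar unwrap of the neighbourhood by casting every pixel
yy,xx=np.mgrid[30:120,180:270]; px=np.c_[xx.ravel(),yy.ravel()]; g=cv2.cvtColor(im,6)[30:120,180:270].ravel().astype(float)
from scipy.interpolate import griddata
for h,rs in((.138,(.084,.091,.094,.097,.100,.103,.106)),(.118,(.118,.122,.126,.130))):
    W=wcast(o,c,px,h)[:,:2]-C; r=np.hypot(*W.T)*(.110/R if h>.12 else 1); a=np.degrees(np.arctan2(W[:,1],W[:,0]))
    for q in rs: print(q,griddata(np.c_[r*1000,a],g,np.c_[np.full(30,q*1000),np.arange(115,145)],rescale=False).round().astype(int).tolist())
E
python3 m5.py
```

```text
lid [0.55301046 0.09639028] 0.10375206549984156 113
0.084 [181, 181, 180, 179, 179, 178, 179, 178, 179, 179, 180, 178, 177, 176, 177, 177, 176, 178, 177, 177, 176, 177, 175, 142, 112, 112, 109, 110, 125, 149]
0.091 [181, 184, 180, 182, 180, 179, 178, 179, 178, 178, 176, 179, 177, 177, 176, 179, 176, 177, 171, 110, 111, 111, 109, 108, 110, 111, 110, 109, 110, 107]
0.094 [182, 179, 181, 180, 179, 178, 179, 178, 178, 178, 179, 176, 176, 179, 178, 180, 177, 175, 175, 172, 148, 110, 110, 111, 111, 111, 110, 110, 110, 109]
0.097 [182, 183, 183, 179, 180, 179, 179, 178, 177, 178, 177, 178, 179, 187, 222, 237, 247, 248, 248, 250, 238, 215, 105, 109, 110, 114, 122, 114, 119, 110]
0.1 [182, 182, 183, 183, 181, 181, 180, 179, 177, 177, 179, 177, 177, 200, 244, 251, 251, 251, 248, 240, 241, 205, 106, 111, 108, 126, 134, 124, 109, 109]
0.103 [184, 184, 184, 184, 182, 184, 180, 181, 180, 179, 178, 175, 177, 215, 245, 251, 251, 195, 229, 235, 218, 176, 119, 110, 119, 128, 123, 111, 110, 111]
0.106 [186, 184, 184, 185, 184, 181, 182, 180, 178, 179, 178, 177, 187, 222, 248, 251, 228, 239, 250, 251, 248, 224, 105, 113, 129, 118, 113, 109, 120, 107]
0.118 [205, 202, 201, 197, 200, 201, 202, 200, 197, 198, 196, 198, 196, 190, 136, 216, 251, 251, 251, 251, 251, 251, 240, 126, 130, 173, 196, 194, 192, 139]
0.122 [200, 203, 198, 200, 202, 203, 200, 198, 198, 195, 198, 192, 191, 202, 173, 224, 251, 251, 251, 251, 251, 251, 221, 133, 130, 187, 194, 197, 198, 197]
0.126 [204, 199, 201, 201, 203, 201, 199, 196, 196, 200, 192, 197, 205, 202, 181, 206, 251, 251, 251, 251, 251, 251, 149, 127, 162, 196, 199, 197, 189, 179]
0.13 [199, 200, 203, 202, 201, 197, 197, 199, 199, 194, 199, 206, 200, 201, 198, 230, 251, 251, 251, 251, 251, 250, 186, 180, 198, 198, 195, 186, 182, 190]
```

```bash
cat > lat.py <<'E'
import pickle,sys; from h import *
def prof(o,c,C=(.5455,.09),th=129.2):
    a=np.radians(th); e=np.array([np.cos(a),np.sin(a)]); f=np.array([-e[1],e[0]])
    g=cv2.cvtColor(c["pixels"],6); M=np.asarray(c["mount"]); R=Ro.from_quat(o["tool_rot"])
    v=np.arange(-18,19)/1000.
    for h,us in((.138,(.086,.092,.096,.099,.102,.105,.108)),(.118,(.120,.125,.130))):
        for u in us:
            W=np.c_[np.array(C)+u*e+v[:,None]*f,0*v+h]
            q=(R.inv().apply(W-o["position"])-M[:3,3])@M[:3,:3]
            t=np.arctan2(np.hypot(q[:,0],q[:,1]),q[:,2]); n=np.hypot(q[:,0],q[:,1])
            m=(q[:,:2]/n[:,None]*t[:,None]*c["fx"]+[c["cx"],c["cy"]]).astype(np.float32)
            print(u,cv2.remap(g,m[:,0],m[:,1],1).ravel().tolist())
    p=(R.inv().apply([*(np.array(C)+.101*e),.129]-o["position"])-M[:3,3])@M[:3,:3]; print("pin px expected",p[:2]/np.hypot(p[0],p[1])*np.arctan2(np.hypot(p[0],p[1]),p[2])*c["fx"]+[c["cx"],c["cy"]])
if __name__=="__main__": prof(*pickle.load(open(sys.argv[1],"rb"))[:2])
E
python3 lat.py w5.pkl
```

```text
0.086 [178, 177, 177, 180, 178, 177, 177, 176, 176, 178, 177, 177, 177, 178, 172, 130, 111, 111, 110, 111, 111, 110, 109, 108, 109, 110, 110, 111, 110, 109, 110, 108, 108, 108, 108, 108, 108]
0.092 [176, 176, 177, 178, 177, 178, 184, 211, 223, 233, 248, 250, 249, 251, 250, 249, 251, 249, 241, 217, 142, 103, 110, 109, 113, 124, 126, 133, 134, 125, 113, 110, 110, 110, 109, 110, 109]
0.096 [179, 179, 177, 176, 177, 182, 207, 223, 229, 245, 251, 251, 242, 214, 185, 186, 192, 192, 170, 146, 182, 122, 105, 110, 112, 123, 126, 124, 120, 114, 112, 109, 119, 113, 109, 109, 111]
0.099 [178, 177, 178, 176, 177, 197, 220, 238, 250, 251, 251, 239, 219, 231, 246, 249, 250, 250, 248, 241, 213, 143, 101, 112, 115, 128, 125, 123, 121, 113, 111, 120, 128, 114, 110, 109, 108]
0.102 [178, 176, 177, 177, 185, 209, 230, 247, 250, 251, 251, 251, 240, 238, 248, 250, 251, 250, 249, 243, 227, 194, 153, 161, 183, 177, 131, 118, 112, 112, 109, 113, 118, 113, 110, 109, 110]
0.105 [179, 179, 177, 174, 151, 125, 115, 114, 135, 216, 251, 251, 251, 248, 249, 247, 242, 237, 235, 246, 251, 250, 225, 171, 190, 214, 197
[... 161 characters left out ...]
1, 251, 233, 147, 186, 222, 195, 184, 171, 171, 171, 167, 149, 118, 110, 111, 110]
0.12 [197, 199, 195, 192, 193, 194, 192, 167, 141, 164, 229, 250, 251, 251, 251, 251, 251, 251, 251, 251, 251, 251, 251, 251, 244, 206, 129, 133, 133, 130, 163, 188, 191, 195, 197, 198, 199]
0.125 [192, 194, 197, 201, 205, 205, 202, 197, 171, 161, 224, 250, 251, 251, 251, 251, 251, 251, 251, 251, 251, 251, 251, 251, 248, 169, 130, 126, 127, 139, 175, 196, 198, 199, 197, 196, 195]
0.13 [204, 206, 202, 200, 203, 202, 200, 199, 197, 188, 236, 250, 251, 251, 251, 251, 251, 251, 251, 251, 251, 251, 251, 251, 245, 217, 191, 196, 198, 198, 196, 195, 195, 194, 189, 182, 182]
pin px expected [218.72453179  82.63790474]
```

The low-side gap between pin and notch is about 7 mm against an expected 6. The pin and notch centres agree within about 1 mm, or less than 1°. The lid is aligned, so I'll press the hub now.

```bash
python3 g.py 0.5460 0.0900 0.168 109.8
```

```text
t 7.55 p [0.5464 0.0888 0.2456] psi 109.8 F [-0.3  0.1  0.3] w 0.0008 q [-0.04  0.4   1.59 -0.    1.15 -0.39]
[0.0013, 0.0001, 0.0776] [-0.0, 0.0, -0.0]
```

Emit:
arm_command:
  delta_rot:
    - [0, 0, 0]
    - [0, 0, 0]
    - [0, 0, 0]
    - [0, 0, 0]
    - [0, 0, 0]
    - [0, 0, 0]
  delta_pos:
    - [0, 0, 0.03]
    - [0, 0, 0.05]
    - [0, 0, 0.065]
    - [0, 0, 0.073]
    - [0, 0, 0.077]
    - [0, 0, 0.077]
  gripper: [1, 1, 1, 1, 1, 1]

```text
time: 8.05
position: [0.5459, 0.0892, 0.1686]
tool_rot: [0.575, 0.818, -0.0, -0.001]
ft_force: [0.4, 0.6, -0.0]
grip_width: 0.0005
grip_force: 0.0
```

Emit:
arm_command:
  delta_rot:
    - [0, 0, 0]
    - [0, 0, 0]
    - [0, 0, 0]
    - [0, 0, 0]
    - [0, 0, 0]
    - [0, 0, 0]
    - [0, 0, 0]
    - [0, 0, 0]
  delta_pos:
    - [0, 0, 0.001]
    - [0, 0, 0.002]
    - [0, 0, 0.003]
    - [0, 0, 0.004]
    - [0, 0, 0.005]
    - [0, 0, 0.006]
    - [0, 0, 0.007]
    - [0, 0, 0.007]
  gripper: [1, 1, 1, 1, 1, 1, 1, 1]

```text
time: 8.72
position: [0.5462, 0.0899, 0.1629]
tool_rot: [0.575, 0.818, 0.0, 0.0]
ft_force: [0.1, 0.1, 2.4]
grip_width: 0.0004
grip_force: 1.5
```

Emit:
arm_command:
  delta_rot:
    - [0, 0, 0]
    - [0, 0, 0]
    - [0, 0, 0]
    - [0, 0, 0]
    - [0, 0, 0]
  delta_pos:
    - [0, 0, 0.001]
    - [0, 0, 0.002]
    - [0, 0, 0.003]
    - [0, 0, 0.004]
    - [0, 0, 0.004]
  gripper: [1, 1, 1, 1, 1]

```text
time: 9.13
position: [0.5462, 0.0898, 0.1585]
tool_rot: [0.575, 0.818, 0.0, 0.0]
ft_force: [0.1, 0.4, 3.4]
grip_width: 0.0005
grip_force: 1.6
```

Emit:
arm_command:
  delta_rot:
    - [0, 0, 0]
    - [0, 0, 0]
    - [0, 0, 0]
    - [0, 0, 0]
    - [0, 0, 0]
  delta_pos:
    - [0, 0, 0.001]
    - [0, 0, 0.002]
    - [0, 0, 0.003]
    - [0, 0, 0.004]
    - [0, 0, 0.004]
  gripper: [1, 1, 1, 1, 1]

```text
time: 9.55
position: [0.5462, 0.0898, 0.1544]
tool_rot: [0.575, 0.818, 0.0, 0.0]
ft_force: [0.2, 0.4, 3.9]
grip_width: 0.0005
grip_force: 2.0
```

It's past the pin's height with only about 4 N. I'll continue until the force rises.

Emit:
arm_command:
  delta_rot:
    - [0, 0, 0]
    - [0, 0, 0]
    - [0, 0, 0]
    - [0, 0, 0]
  delta_pos:
    - [0, 0, 0.001]
    - [0, 0, 0.002]
    - [0, 0, 0.002]
    - [0, 0, 0.002]
  gripper: [1, 1, 1, 1]

```text
time: 9.88
position: [0.5463, 0.0898, 0.1544]
tool_rot: [0.575, 0.818, 0.0, 0.001]
ft_force: [-3.7, 0.4, 15.1]
grip_width: 0.0005
grip_force: 7.7
```

Emit:
arm_command:
  delta_rot:
    - [0, 0, 0]
    - [0, 0, 0]
    - [0, 0, 0]
  delta_pos:
    - [0, 0, 0.001]
    - [0, 0, 0.002]
    - [0, 0, 0.002]
  gripper: [1, 1, 1]

```text
time: 10.13
position: [0.5463, 0.0898, 0.1543]
tool_rot: [0.574, 0.819, 0.0, 0.001]
ft_force: [-6.5, -1.0, 26.8]
grip_width: 0.0006
grip_force: 13.6
```

It hit a hard stop at 0.1543 with 27 N, so the lid is home. I'll retreat straight up and verify.

Emit:
arm_command:
  delta_rot:
    - [0, 0, 0]
    - [0, 0, 0]
    - [0, 0, 0]
    - [0, 0, 0]
    - [0, 0, 0]
    - [0, 0, 0]
    - [0, 0, 0]
    - [0, 0, 0]
    - [0, 0, 0]
  delta_pos:
    - [0, 0, -0.002]
    - [0, 0, -0.004]
    - [0, 0, -0.008]
    - [0, 0, -0.02]
    - [0, 0, -0.05]
    - [0, 0, -0.08]
    - [0, 0, -0.095]
    - [0, 0, -0.095]
    - [0, 0, -0.095]
  gripper: [1, 1, 1, 1, 1, 1, 1, 1, 1]

```text
time: 10.88
position: [0.5459, 0.0899, 0.2454]
tool_rot: [0.575, 0.818, 0.0, 0.0]
ft_force: [0.1, -0.3, -0.7]
grip_width: 0.0002
grip_force: 0.0
```

```bash
python3 - <<'E'
from g import *
from rig import viewer
import pickle,cv2
import lat
from h import cast
c=viewer.camera("wrist"); t=viewer.camera("top"); s=viewer.camera("side")
lat.prof(o,c)
# bystanders: compare with first pictures outside the dehydrator/arm area
d=pickle.load(open("c0.pkl","rb"))
for n,i in(("top",t),("side",s)):
    a=cv2.absdiff(i["pixels"],d[n]["pixels"]).max(2)>40
    k,l,st,ce=cv2.connectedComponentsWithStats(a.astype(np.uint8)); print(n,[x.tolist() for x in st[1:] if x[4]>25])
# tilt/height check: lid rim in side view, lowest front point of lid at old/new height
E
```

```text
t 10.88 p [0.5459 0.0899 0.2454] psi 109.8 F [ 0.1 -0.3 -0.7] w 0.0002 q [-0.04  0.4   1.59  0.    1.15 -0.39]
0.086 [176, 175, 178, 179, 177, 177, 175, 176, 177, 175, 175, 176, 174, 176, 176, 168, 138, 118, 110, 110, 110, 110, 109, 110, 111, 110, 114, 108, 108, 109, 109, 109, 107, 106, 109, 108, 107]
0.092 [176, 178, 175, 176, 175, 178, 193, 227, 245, 251, 251, 251, 251, 251, 251, 251, 251, 249, 242, 221, 127, 107, 108, 111, 114, 119, 117, 117, 116, 118, 122, 122, 113, 109, 109, 107, 106]
0.096 [175, 175, 177, 176, 175, 186, 226, 245, 251, 251, 251, 250, 248, 229, 190, 186, 183, 193, 185, 159, 143, 114, 110, 111, 116, 116, 115, 117, 117, 126, 127, 122, 113, 109, 106, 107, 107]
0.099 [177, 177, 176, 174, 176, 204, 241, 250, 251, 251, 251, 244, 214, 223, 243, 248, 250, 249, 247, 241, 216, 142, 106, 110, 116, 116, 114, 122, 120, 122, 122, 117, 113, 110, 108, 110, 108]
0.102 [177, 175, 175, 174, 193, 241, 250, 251, 251, 251, 251, 251, 241, 234, 246, 250, 251, 250, 249, 244, 229, 193, 157, 170, 173, 157, 124, 118, 120, 118, 119, 116, 111, 108, 110, 108, 109]
0.105 [177, 178, 175, 170, 14
[... 692 characters left out ...]
 126, 133, 162, 196, 197, 196, 196, 196, 195]
0.13 [201, 203, 202, 200, 201, 205, 200, 199, 198, 176, 220, 248, 251, 251, 251, 251, 251, 250, 251, 251, 251, 251, 251, 250, 246, 222, 188, 194, 195, 195, 198, 195, 196, 195, 192, 184, 180]
pin px expected [218.93818334  83.5395915 ]
top [[114, 143, 134, 241, 19599], [196, 212, 8, 10, 46], [68, 290, 15, 7, 38], [89, 312, 33, 10, 104], [0, 318, 117, 66, 4464], [251, 379, 25, 5, 68]]
side [[25, 0, 191, 243, 13820], [104, 0, 8, 16, 37], [130, 0, 96, 63, 2253], [215, 35, 74, 171, 3177], [209, 60, 20, 10, 109], [274, 158, 14, 14, 35], [0, 169, 71, 114, 2660], [260, 181, 19, 11, 97], [243, 186, 16, 4, 31], [25, 202, 27, 7, 30], [29, 285, 32, 20, 308]]
```

```bash
python3 -c "
from rig import robot; print(robot.hand_in())"
```

```text
the job is handed in; nothing more can be done
None
```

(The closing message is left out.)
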